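# Square a bar up to the drilling fence

### The arm

A 6-joint arm with a two-finger parallel gripper is mounted at the origin on the work surface. World frame = base frame: x ahead of the robot, y to its left, z up, the work surface at z = 0. Lengths are in m, angles in degrees, forces in N, time in s.
With the tool pointing down it reaches from about 0.275 to 0.875 m from the base axis. Payload 12.5 kg.
Tool frame: the origin (TCP) lies at the very end of the fingers, on their centre line; the grasp point (between the pads) lies 19 mm behind it; z points along the fingers, y is the line along which they close (so a half turn about z gives the same grasp; the last joint's range is limited). The gripper opens to 85 mm and grips with 20 to 120 N. Pads are 22 mm wide; open, the fingers measure 114 mm over their backs; the gripper's body (76 mm by 85 mm) begins 54 mm behind the grasp point. The pads swing forward as they close: fully open they stand 13 mm farther back than shut.
Start: joints at [-72.628, 20.094, 94.641, -0, 65.266, -4.847], TCP at [0.208, -0.509, 0.231] pointing down, gripper open.
Joint ranges: [-157.81, 157.81], [-45, 120.19], [0.68, 151.7], [-89.99, 269.99], [4.06, 180], [-164.3, 164.3]. Speed limits (degrees/s): [127.2, 127.2, 159.86, 180, 180, 180].

### API

Orientations are given as [roll, pitch, yaw] about the fixed x, y, z axes, in that order (R = Rz(yaw) Ry(pitch) Rx(roll)).
In Python, from cell import bot, claw, readout, vision, spotter gives the robot as it stands. Calls block until the motion is done:
- bot.reach(position, orientation): joint-space move of the TCP to a pose.
- bot.movel(position, rot=None, max_speed=0.15, guard=None): straight line of the TCP; rot=None keeps the orientation; max_speed is the mean speed in m/s. With guard (N) it stops when the force on the tool has changed by that much, and returns True; else False.
- bot.movej(angles): joint-space move.
- claw.grip(opening, effort=None): opening from 0.0 (shut) to 1.0 (fully open); effort is the grip in N (None keeps the last); returns when the fingers have stopped.
- bot.pause(seconds).
- bot.solve_ik(position, orientation): joint angles nearest the present ones, or None.
- readout.get_obs(): the state.
- vision.read_camera(name): name is "scene" or "top" or "wrist"; returns a dict with "image" (480x640x3 uint8, blue, green, red), "z_map" (480x640 float32, m along the optical axis (not along the pixel's ray), 0 where there is no reading), "K" (3x3 intrinsics, pixels), "world_from_camera" (4x4, takes a point from camera to world coordinates). Camera axes: x right, y down, z forward; pixel columns grow to the right and rows downward; lengths in m; the calibration is good to about 2 mm. A picture is of the moment at which its call begins.
A pose or a line that the arm cannot do raises bot.MotionError and nothing moves.
- bot.sign_off(): hands the job in; it is judged then, once.
Trained networks look in a picture, given as the dict that the camera call returned (one of the last four; its "shot" number tells which), for a name from the list of things; names that differ only in an ending like _2 or _b are one class to them, and where a whole thing is asked for, a point or a joint stands for the part that bears it (a point fixed in the world has none). Each returns a list of dicts, best first, with "conf" (0 to 1); they miss things now and then, are a little off and sometimes report something else, mostly with a low value. They report only what shows in the picture. A call takes as long as a camera call.
- spotter.spot_in(picture, target): "xyz" ([x, y, z] in m, in world coordinates, good to about 4 mm: the middle of the surface that is visible of it).
The state is a dict: "clock": time; "q": joint angles; "joint_vel": joint speeds; "effort": joint torques, N m; "ee_pos": TCP position; "eef_rot": TCP orientation; "force": force on the tool from outside, world axes, zero at the start; "wrist_torque": the same for the moment, N m; "width": opening from 0.0 (shut) to 1.0 (fully open); "grip_force": force on a finger pad.
Only numpy, scipy, OpenCV 4.12 (cv2) and the standard library are available. Lean on these libraries where they do the work, as an engineer would, in place of code of your own. Each camera call takes 0.05 s, during which the arm holds its last target. There are 200 camera calls.

### The job

Get the aluminium bar ready for drilling: push it along the table until it is pressed home against the fence strip, flush and parallel along its whole length, with its left end butted against the end stop. Do it gently, so that neither strip nor stop is shoved hard, leave the bar flat on the table, and do not disturb the screwdriver, the hammer or the bit case.

Things in the scene. Friction and masses are not known exactly. Their poses are not given: they have to be found in the camera images.
- bar: The loose aluminium bar lying flat on the table, 30 mm wide (its x), 300 mm long (its y), 20 mm high, 0.3 to 0.7 kg. Origin at the centre of its underside. Pushing it along takes about 1 to 6 N. It starts on the robot's side of the fence, askew by up to 0.25 rad to it. A push of about 8 to 12 N beside the bridge seats it; 20 N is rough.
- fence: The fence's grey mount, bolted down: a block 40 mm (x) by 340 mm (y), 28 mm high. Origin on the table at the middle of its front (robot-side) face; x points from the robot's side to behind the fence, y along it to the left, z up. Before it, parallel, stands the steel strip the bar goes against (320 mm long, top 27 mm above the table), which does not give.
- strip_mid (a point): Mid-range point for the strip's front face, fixed to the mount 30 mm before its origin, 14 mm up; axes as the fence. The strip itself was set by hand and its true setting is not reported: its face lies anywhere up to 12 mm before or behind this point (fence x), so it has to be felt or seen.
- pins_mid (a point): Half-way between two small brass spring pins in the strip's face, 105 mm to either side (y), 11 mm up; also fixed to the mount. They stand 2 mm proud and push with 0.6 to 0.7 N each; with the bar home they are pressed in. Too weak to move the bar at rest, they can work it up to 2 mm off the strip while it is slid lengthwise.
- bush_top (a point): Top of the drill bush, 51 mm above the table, on a fixed dark steel bridge 50 mm wide (y) that reaches from the mount over the strip to 105 mm before the mount's front; underside 32 mm, top 44 mm above the table. The bar passes below it; the bar's middle cannot be pushed there, only its parts left and right of it.
- stop: The end stop, a dark steel block fixed to the table at the left (+y) end of the strip, 70 mm (x) by 20 mm (y), 28 mm high, same directions as the fence. Origin on the table at the middle of its right-hand face (the face looking to -y), which the bar's left end must touch: the bar's centre is then 150 mm to the -y side of this face.
- screwdriver_grip (a point): Bystander: screwdriver with an orange handle lying to the left, in front of the bit case; this point is on its handle.
- hammer_grip (a point): Bystander: hammer with a wooden handle lying to the right; this point is on its handle.
- bitcase: Bystander: flat black drill-bit case, 90 by 150 mm, 30 mm high, lying to the left; origin at the centre of its underside.

How it is judged:
By the outcome, as a careful person would: the job done as asked, in the order asked, and still so for the second after the job is handed in, with the robot touching nothing.
It also fails if it takes over 72 s, if anything falls off the work surface, if the arm or the gripper's body presses on something with over 40 N, if the wrist force passes 120 N, or if a joint passes its speed limit or range.

## Working session

There is one attempt and no reset: what is moved stays moved. The work goes in short steps, each a Python script; the robot and the scene stay as the last script left them, time stands still between calls to the robot, and variables do not carry over. Pictures are saved under pics/ and viewed, at most 10 in all, crops included, and the job is handed in when it is done.

```bash
ls; mkdir -p pics; python3 - <<'E'
from cell import bot, claw, readout, vision, spotter
import cv2
for n in ["scene","top"]:
    p=vision.read_camera(n); cv2.imwrite(f"pics/{n}0.png",p["image"])
    for t in ["bar","fence","strip_mid","pins_mid","bush_top","stop","screwdriver_grip","hammer_grip","bitcase"]:
        try: print(n,t,[( [round(float(v),4) for v in d["xyz"]],round(d["conf"],2)) for d in spotter.spot_in(p,t)[:2]])
        except Exception as e: print(n,t,e)
o=readout.get_obs(); print(o)
E
```

```text
pics
scene bar [([0.6019, 0.0336, 0.0184], 0.82), ([0.6799, 0.2092, 0.0095], 0.35)]
scene fence [([0.7046, 0.0189, 0.0267], 0.6)]
scene strip_mid []
scene pins_mid [([0.7072, 0.0125, 0.0255], 0.72), ([0.6798, 0.2069, 0.0101], 0.71)]
scene bush_top [([0.7047, 0.0162, 0.0234], 0.59)]
scene stop [([0.6803, 0.2104, 0.0123], 0.69)]
scene screwdriver_grip [([0.4417, 0.3284, 0.0235], 0.94)]
scene hammer_grip [([0.5759, -0.4805, 0.0209], 0.68), ([0.7066, 0.0185, 0.0288], 0.24)]
scene bitcase [([0.5568, 0.4751, 0.0332], 0.84)]
top bar [([0.5816, -0.0317, 0.0204], 0.58)]
top fence [([0.6948, -0.0059, 0.0275], 0.74)]
top strip_mid [([0.6926, -0.0059, 0.0284], 0.81)]
top pins_mid [([0.6942, -0.0012, 0.0292], 0.7)]
top bush_top [([0.6996, -0.0055, 0.0275], 0.88)]
top stop [([0.6701, 0.2132, 0.0047], 0.57)]
top screwdriver_grip [([0.4281, 0.3214, 0.023], 0.78)]
top hammer_grip [([0.558, -0.4847, 0.0286], 0.64)]
top bitcase [([0.5441, 0.466, 0.0305], 0.62)]
{'clock': 1.0, 'q': array([-7.26271986e+01,  2.00933403e+01,  9.46421064e+01, -1.68990553e-03,
        6.52660413e+01, -4.84865840e+00]), 'joint_vel': array([-0.04355205,  0.08158739, -0.02137225,  0.01325796,  0.02595702,
        0.02813787]), 'effort': array([ 1.61154137e-03, -5.06020367e+01, -2.91653073e+01, -7.08969651e-05,
        4.83543972e-04, -5.78184472e-05]), 'ee_pos': array([ 0.20800015, -0.50912577,  0.2312861 ]), 'eef_rot': array([-1.79998388e+02,  1.40358674e-03,  2.22221669e+01]), 'force': array([ 0.64147443, -0.30993637, -0.40505143]), 'wrist_torque': array([ 0.00436849, -0.01526786,  0.02268382]), 'grip_force': 0.0, 'width': 0.9964471720663544}
```

View pics/scene0.png

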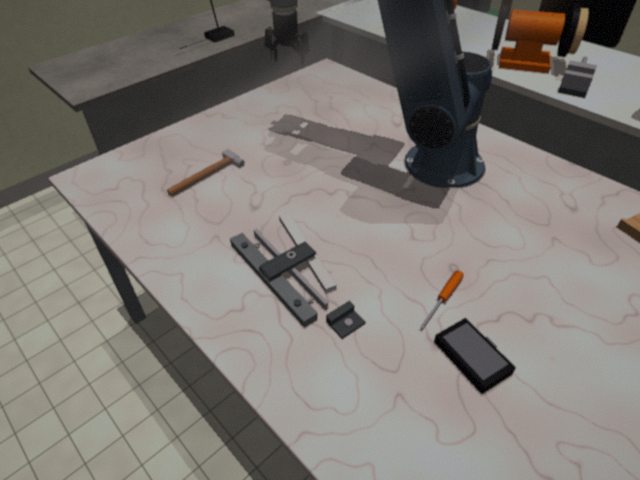

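View pics/top0.png

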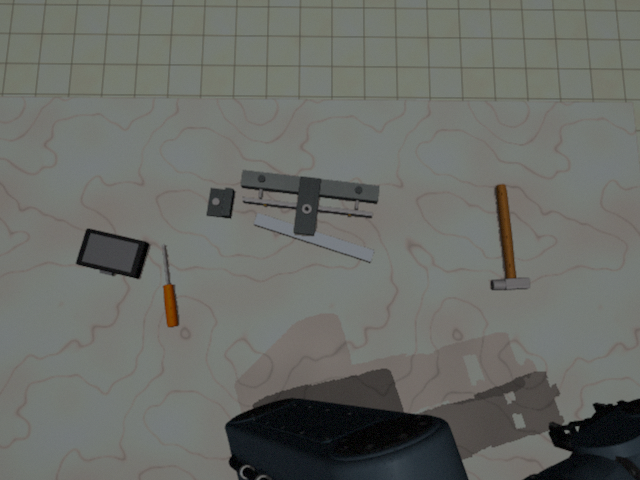

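```bash
cat > h.py <<'E'
from cell import bot, claw, readout, vision, spotter
import numpy as np, cv2
def cloud(p):
    z=p["z_map"]; v,u=np.indices(z.shape); K=p["K"]
    c=np.stack([(u-K[0,2])/K[0,0]*z,(v-K[1,2])/K[1,1]*z,z,np.ones_like(z)],-1)
    w=(c@np.asarray(p["world_from_camera"]).T)[...,:3]; w[z<=0]=np.nan
    return w
def st():
    o=readout.get_obs(); print("t",round(o["clock"],2),"p",np.round(o["ee_pos"],4),"rot",np.round(o["eef_rot"],1),"F",np.round(o["force"],1),"w",round(o["width"],2)); return o
E
python3 - <<'E'
from h import *
p=vision.read_camera("top"); w=cloud(p)
for n,(u0,u1,v0,v1,z0,z1) in dict(mount=(235,385,165,205,.022,.034),bar=(250,380,210,265,.013,.0235),stop=(203,238,183,222,.02,.034),bridge=(290,322,175,237,.038,.048)).items():
    r=w[v0:v1,u0:u1].reshape(-1,3); r=r[(r[:,2]>z0)&(r[:,2]<z1)]
    print(n,len(r),np.round(r.mean(0),4),cv2.minAreaRect((r[:,:2]*1000).astype(np.float32)))
bot.reach([0.52,0.0,0.36],[180,0,0]); st()
p=vision.read_camera("wrist"); cv2.imwrite("pics/w1.png",p["image"]); print(np.round(p["world_from_camera"],3),p["K"])
np.savez("w1.npz",w=cloud(p))
for t in ["bar","fence","bush_top","stop","strip_mid","pins_mid"]: print(t,[(np.round(d["xyz"],4),round(d["conf"],2)) for d in spotter.spot_in(p,t)[:2]])
E
```

```text
mount 2050 [0.7092 0.0041 0.028 ] ((695.8098754882812, -4.6240997314453125), (340.1820373535156, 79.96328735351562), 83.95728302001953)
bar 1349 [ 0.5873 -0.0234  0.0196] ((625.3079833984375, -28.214218139648438), (300.06005859375, 114.24833679199219), 73.21001434326172)
stop 252 [0.6706 0.1947 0.0275] ((672.3088989257812, 206.5414581298828), (45.12260818481445, 70.09353637695312), 84.83642578125)
bridge 1071 [ 0.6588 -0.001   0.0439] ((660.8468017578125, -0.7621498107910156), (50.18445587158203, 142.82785034179688), 83.56287384033203)
t 3.23 p [ 0.52   -0.0006  0.3598] rot [180.   0.  -0.] F [ 0.1 -0.3 -0.9] w 1.0
[[-0.    -0.95  -0.312  0.601]
 [-1.     0.    -0.001 -0.001]
 [ 0.001  0.312 -0.95   0.502]
 [ 0.     0.     0.     1.   ]] [[406.77628103   0.         315.84015754]
 [  0.         406.77628103 238.62441634]
 [  0.           0.           1.        ]]
bar [(array([ 0.5843, -0.0274,  0.0193]), 0.7)]
fence [(array([ 0.6708, -0.0126,  0.0278]), 0.68)]
bush_top [(array([ 0.6731, -0.015 ,  0.0334]), 0.64)]
stop [(array([0.6744, 0.2034, 0.0141]), 0.87)]
strip_mid [(array([ 0.6707, -0.0149,  0.0286]), 0.8)]
pins_mid [(array([ 0.6756, -0.0161,  0.0273]), 0.87)]
```

View pics/w1.png

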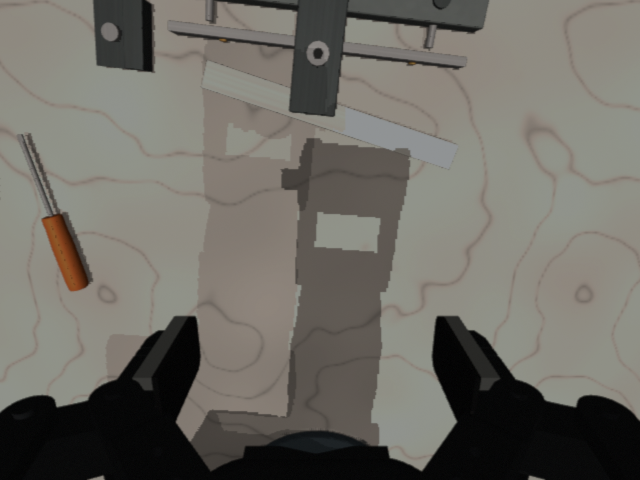

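```bash
python3 - <<'E'
from h import *
w=np.load("w1.npz")["w"]
def seg(u0,u1,v0,v1,z0,z1):
    m=np.zeros((480,640),np.uint8); s=w[v0:v1,u0:u1,2]; m[v0:v1,u0:u1]=(s>z0)&(s<z1)
    return m
def big(m):
    n,l,s,c=cv2.connectedComponentsWithStats(m); o=np.argsort(-s[1:,4])+1
    return [w[l==k] for k in o[:3] if s[k,4]>60]
for n,a in dict(stop=(90,158,0,78,.024,.034),stripL=(160,296,12,60,.022,.031),stripR=(346,475,30,75,.022,.031),bar=(195,460,55,175,.015,.0235),bridge=(285,350,0,120,.040,.048),mount=(350,490,0,35,.022,.032)).items():
    for r in big(seg(*a)):
        R=cv2.minAreaRect((r[:,:2]*1000).astype(np.float32))
        print(n,len(r),np.round(np.median(r,0),4),np.round(cv2.boxPoints(R),1).tolist(),np.round(R[2],2))
E
```

```text
stop 1380 [0.6729 0.1914 0.0275] [[637.2999877929688, 185.39999389648438], [704.0, 177.89999389648438], [706.2999877929688, 198.6999969482422], [639.5999755859375, 206.1999969482422]] 83.63
stripL 1383 [0.6734 0.089  0.0266] [[661.0999755859375, 22.700000762939453], [671.4000244140625, 21.600000381469727], [686.2000122070312, 155.10000610351562], [675.9000244140625, 156.3000030517578]] 83.68
stripR 1283 [ 0.653  -0.0964  0.0266] [[640.5999755859375, -162.0], [651.0999755859375, -163.10000610351562], [665.4000244140625, -33.0], [654.9000244140625, -31.899999618530273]] 83.73
bar 6355 [ 0.586  -0.0299  0.0196] [[528.9000244140625, -157.5], [557.5, -166.6999969482422], [648.9000244140625, 118.9000015258789], [620.2999877929688, 128.10000610351562]] 72.26
bridge 5061 [ 0.6474 -0.0022  0.0436] [[589.2000122070312, -20.5], [700.2000122070312, -32.900001525878906], [705.7000122070312, 16.799999237060547], [594.7999877929688, 29.200000762939453]] 83.63
mount 2845 [ 0.6939 -0.1167  0.0277] [[677.7000122070312, -178.60000610351562], [704.2000122070312, -178.60000610351562], [704.5, -36.099998474121094], [677.9000244140625, -36.0]] 89.91
```

```bash
cat >> h.py <<'E'
A=np.radians(6.33); N=np.array([np.cos(A),-np.sin(A)]); T=np.array([np.sin(A),np.cos(A)])
def W(n,s,z): return [*(n*N+s*T),z]
R=[180,0,-6.33]
def ns():
    o=readout.get_obs(); p=o["ee_pos"]; f=o["force"]
    print("t %.2f n %.4f s %.4f z %.4f Fn %.1f Fs %.1f Fz %.1f Mz %.2f"%(o["clock"],p[:2]@N,p[:2]@T,p[2],f[:2]@N,f[:2]@T,f[2],o["wrist_torque"][2])); return p[:2]@N,p[:2]@T,f[:2]@N,f[:2]@T
E
python3 - <<'E'
from h import *
bot.reach(W(.535,.0697,.10),R); bot.movel(W(.535,.0697,.03),max_speed=.15)
print(bot.movel(W(.535,.0697,-.014),max_speed=.02,guard=4)); n,s,*_=ns()
z=readout.get_obs()["ee_pos"][2]+.005
bot.movel(W(.535,.0697,z),max_speed=.03); ns()
print(bot.movel(W(.570,.0697,z),max_speed=.04,guard=12)); ns()
print(bot.movel(W(.605,.0697,z),max_speed=.03,guard=12)); ns()
p=vision.read_camera("wrist"); cv2.imwrite("pics/w2.png",p["image"])
E
```

```text
True
t 7.22 n 0.5350 s 0.0697 z -0.0131 Fn -0.8 Fs -0.2 Fz 5.0 Mz -0.01
t 7.55 n 0.5351 s 0.0697 z -0.0079 Fn 0.4 Fs 0.5 Fz 0.0 Mz -0.04
False
t 8.57 n 0.5699 s 0.0696 z -0.0082 Fn -4.1 Fs -0.5 Fz 2.2 Mz -0.18
False
t 9.89 n 0.6050 s 0.0696 z -0.0082 Fn -4.8 Fs -2.1 Fz 2.0 Mz -0.28
```

View pics/w2.png

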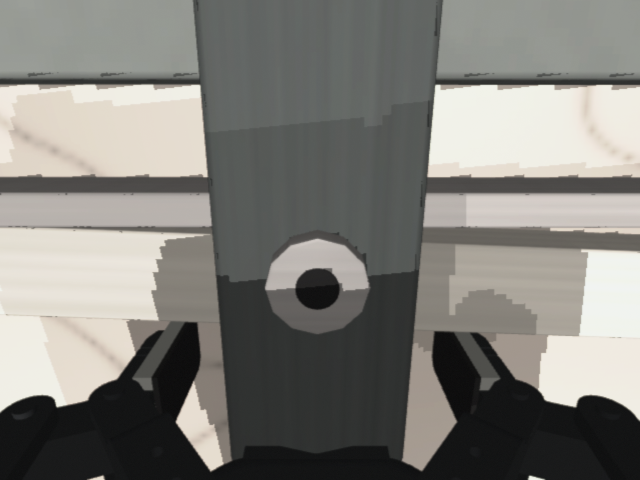

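The image shows the fingers straddling the bridge. The bar (rows 230–330) is almost parallel to the strip, with a slightly wider gap on the right (rows 232–248 at column 600). I'll continue slowly.

```bash
python3 - <<'E'
from h import *
z=readout.get_obs()["ee_pos"][2]
print(bot.movel(W(.622,.0697,z),max_speed=.01,guard=6)); a=ns()
p=vision.read_camera("wrist"); cv2.imwrite("pics/w3.png",p["image"])
bot.movel(W(a[0]-.03,.0697,z),max_speed=.06); ns()
bot.movel(W(a[0]-.03,.0697,.10),max_speed=.15)
p=vision.read_camera("top"); np.savez("t3.npz",w=cloud(p))
E
```

```text
True
t 10.86 n 0.6118 s 0.0696 z -0.0086 Fn -0.8 Fs -0.6 Fz 0.5 Mz 0.02
t 11.54 n 0.5821 s 0.0697 z -0.0080 Fn -0.5 Fs 1.0 Fz -0.9 Mz -0.04
```

View pics/w3.png

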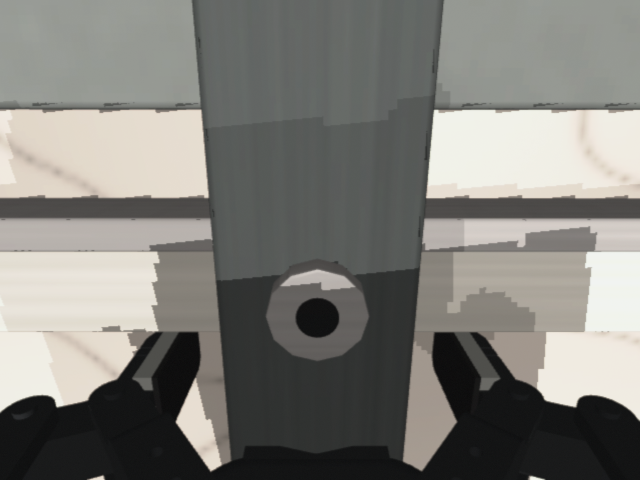

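The bar now lies flush against the strip, with a straight seam at row 250 on both sides of the bridge. Next I'll slide it from its right end to the stop.

```bash
python3 - <<'E'
from h import *
w=np.load("t3.npz")["w"].reshape(-1,3); n=w[:,:2]@N; s=w[:,:2]@T
m=(n>.626)&(n<.651)&(w[:,2]>.014)&(w[:,2]<.024)&(s>-.2)&(s<.25); sr=np.percentile(s[m],.5); print("bar s range",np.percentile(s[m],[.5,99.5]))
print("strip/bar heights pts",m.sum())
assert -.16<sr<-.06
bot.movel(W(.582,.02,.13),max_speed=.2)
claw.grip(0.0); 
s0=sr-.045
bot.reach(W(.638,s0,.10),R); bot.movel(W(.638,s0,.007),max_speed=.12,guard=8); ns()
print(bot.movel(W(.638,sr+.005,.007),max_speed=.03,guard=2)); ns()
print(bot.movel(W(.638,-.067,.007),max_speed=.04,guard=12)); ns()
print(bot.movel(W(.638,-.050,.007),max_speed=.01,guard=5)); ns()
p=vision.read_camera("wrist"); cv2.imwrite("pics/w4.png",p["image"])
E
```

```text
bar s range [-0.09793285  0.20079572]
strip/bar heights pts 406
t 15.33 n 0.6385 s -0.1430 z 0.0078 Fn 0.5 Fs -0.1 Fz 1.6 Mz 0.00
True
t 16.32 n 0.6378 s -0.1137 z 0.0066 Fn 0.3 Fs -1.0 Fz -0.9 Mz 0.01
False
t 17.66 n 0.6383 s -0.0670 z 0.0072 Fn 0.4 Fs -0.1 Fz 0.3 Mz -0.00
True
t 18.54 n 0.6378 s -0.0598 z 0.0068 Fn 0.2 Fs 0.7 Fz 0.3 Mz -0.02
```

View pics/w4.png

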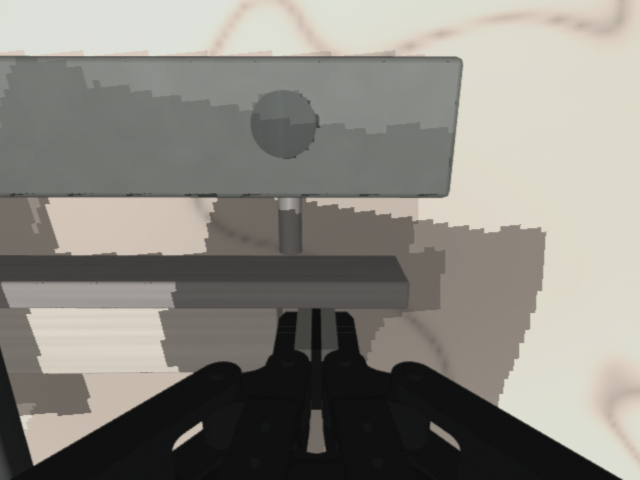

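Fingers at (315,340) hold the bar's right end, and the travel matches the stop position to within a millimetre. Now I'll re-press at the bridge, in case the pins worked the bar off the strip.

```bash
python3 - <<'E'
from h import *
bot.movel(W(.638,-.075,.007),max_speed=.05); bot.movel(W(.638,-.075,.12),max_speed=.2)
claw.grip(1.0)
bot.reach(W(.582,.0697,.10),R); bot.movel(W(.582,.0697,-.0075),max_speed=.12,guard=8); ns()
bot.movel(W(.604,.0697,-.0075),max_speed=.06,guard=6); ns()
print(bot.movel(W(.622,.0697,-.0075),max_speed=.008,guard=10)); ns()
p=vision.read_camera("wrist"); cv2.imwrite("pics/w5.png",p["image"])
bot.movel(W(.58,.0697,-.0075),max_speed=.06); bot.movel(W(.58,.0697,.12),max_speed=.2)
bot.reach(W(.52,.13,.20),R)
p=vision.read_camera("wrist"); cv2.imwrite("pics/w6.png",p["image"]); np.savez("w6.npz",w=cloud(p)); ns()
E
```

```text
t 22.25 n 0.5825 s 0.0697 z -0.0068 Fn 0.1 Fs -0.4 Fz -0.1 Mz -0.01
t 22.77 n 0.6039 s 0.0697 z -0.0075 Fn -0.1 Fs 0.5 Fz -0.6 Mz -0.03
True
t 23.85 n 0.6097 s 0.0697 z -0.0080 Fn -0.4 Fs 0.8 Fz 0.7 Mz 0.04
t 25.93 n 0.5199 s 0.1296 z 0.1986 Fn 0.0 Fs -0.0 Fz 0.0 Mz -0.06
```

View pics/w6.png

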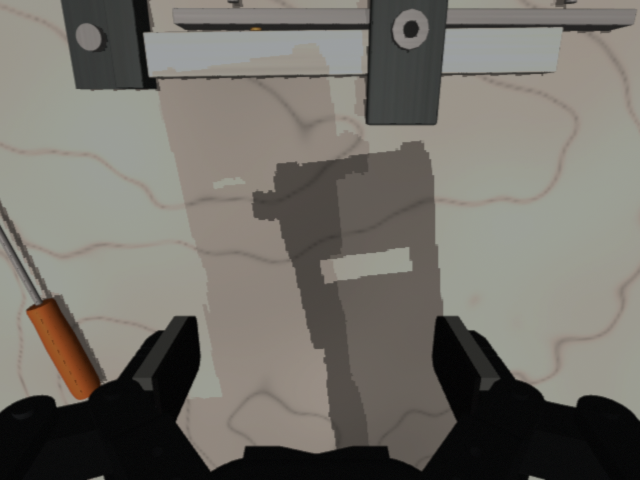

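```bash
python3 - <<'E'
from h import *
i=cv2.imread("pics/w6.png"); a=cv2.resize(i[0:90,60:380],(800,225),interpolation=2); b=cv2.resize(i[0:90,330:640],(800,232),interpolation=2)
cv2.imwrite("pics/c6.png",np.vstack([a,b]))
w=np.load("w6.npz")["w"]; n=w[...,:2]@N; s=w[...,:2]@T; z=w[...,2]
for s0 in (-.035,-.02,0,.02,.105,.13,.15,.2,.22,.24):
    q=(abs(s-s0)<.006)&(n>.59)&(n<.68); bm=q&(z<.022)&(z>.016); sm=q&(z>.0245)&(z<.03)
    print(s0,"bar n %.4f %.4f"%tuple(np.percentile(n[bm],[2,98])),"strip front %.4f"%np.percentile(n[sm],2) if sm.any() else "")
q=(z<.022)&(z>.016)&(n>.605)&(n<.66); print(np.percentile(s[q],[.3,99.7]))
q=(z<.03)&(z>.024)&(n>.605)&(n<.66)&(s>.245); print(np.percentile(s[q],[.3,99.7]))
E
```

```text
-0.035 bar n 0.6248 0.6543 strip front 0.6546
-0.02 bar n 0.6247 0.6542 strip front 0.6545
0 bar n 0.6244 0.6545 strip front 0.6546
0.02 bar n 0.6241 0.6544 strip front 0.6546
0.105 bar n 0.6231 0.6546 strip front 0.6545
0.13 bar n 0.6226 0.6546 strip front 0.6546
0.15 bar n 0.6224 0.6546 strip front 0.6545
0.2 bar n 0.6218 0.6546 strip front 0.6546
0.22 bar n 0.6212 0.6546 strip front 0.6546
0.24 bar n 0.6211 0.6501 
[-0.06645088  0.29675443]
[0.25486814 0.27518678]
```

View pics/c6.png

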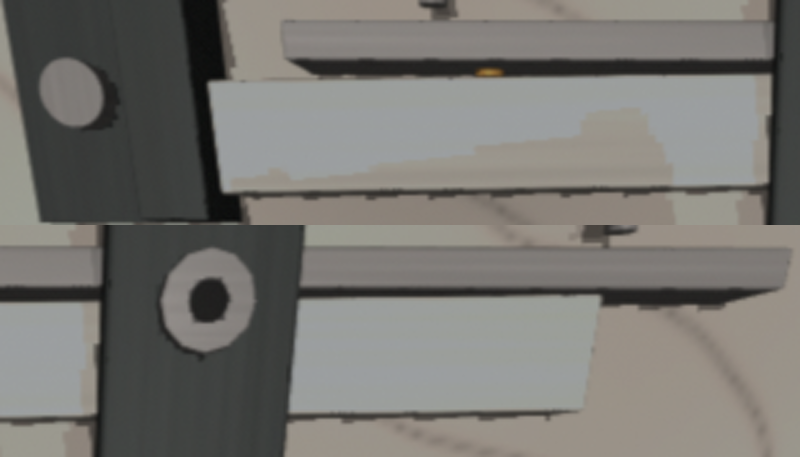

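The top crop shows the left end about 3 mm off the strip, with the brass pin visible at (488,72), while the right end is home. I'll press on the left directly, then the right, then nudge the end and press again.

```bash
cat >> h.py <<'E'
def press(s,g):
    bot.reach(W(.575,s,.09),R); bot.movel(W(.575,s,.008),max_speed=.15,guard=8)
    bot.movel(W(.602,s,.008),max_speed=.08,guard=5)
    hit=bot.movel(W(.626,s,.008),max_speed=.008,guard=g); print("press",s,hit); r=ns()
    bot.movel(W(.575,s,.008),max_speed=.12); bot.movel(W(.575,s,.09),max_speed=.25)
def check(save):
    bot.reach(W(.52,.13,.20),R); bot.pause(.2)
    p=vision.read_camera("wrist"); cv2.imwrite(save,p["image"]); w=cloud(p); n=w[...,:2]@N; s=w[...,:2]@T; z=w[...,2]
    for s0 in (-.035,0,.02,.105,.15,.2,.22,.24):
        q=(abs(s-s0)<.006)&(n>.59)&(n<.66)&(z<.022)&(z>.016); print(s0,"front %.4f"%np.percentile(n[q],2))
    q=(z<.022)&(z>.018)&(n>.626)&(n<.648)&(s<0); print("right end s %.4f"%np.percentile(s[q],1)); ns()
E
python3 - <<'E'
from h import *
claw.grip(0.0)
press(.185,10)
press(-.015,9)
check("pics/w7.png")
E
```

```text
press 0.185 True
t 30.02 n 0.6118 s 0.1851 z 0.0074 Fn -0.8 Fs -0.2 Fz 0.2 Mz 0.00
press -0.015 True
t 34.48 n 0.6118 s -0.0150 z 0.0075 Fn 0.5 Fs 0.3 Fz 0.5 Mz -0.02
-0.035 front 0.6253
0 front 0.6248
0.02 front 0.6250
0.105 front 0.6248
0.15 front 0.6243
0.2 front 0.6246
0.22 front 0.6246
0.24 front 0.6245
right end s -0.0451
t 36.44 n 0.5201 s 0.1291 z 0.1991 Fn 0.8 Fs 0.4 Fz -0.5 Mz 0.01
```

```bash
python3 - <<'E'
from h import *
bot.reach(W(.60,-.075,.09),R); bot.movel(W(.634,-.075,.06),max_speed=.2); bot.movel(W(.634,-.075,.007),max_speed=.12,guard=8)
bot.movel(W(.634,-.063,.007),max_speed=.04,guard=5)
print(bot.movel(W(.634,-.050,.007),max_speed=.007,guard=7)); ns()
bot.movel(W(.634,-.072,.007),max_speed=.08); bot.movel(W(.634,-.075,.09),max_speed=.25)
press(-.015,9); press(.185,10)
check("pics/w8.png")
i=cv2.imread("pics/w8.png"); a=cv2.resize(i[0:90,60:380],(800,225),interpolation=2); b=cv2.resize(i[0:90,330:640],(800,232),interpolation=2)
cv2.imwrite("pics/c8.png",np.vstack([a,b]))
E
```

```text
True
t 39.77 n 0.6339 s -0.0584 z 0.0069 Fn 0.1 Fs -1.8 Fz 1.8 Mz -0.01
press -0.015 True
t 43.73 n 0.6118 s -0.0150 z 0.0075 Fn 0.2 Fs 0.3 Fz 0.7 Mz 0.05
press 0.185 True
t 48.22 n 0.6120 s 0.1850 z 0.0075 Fn -0.5 Fs 0.2 Fz -0.2 Mz 0.03
-0.035 front 0.6246
0 front 0.6249
0.02 front 0.6249
0.105 front 0.6248
0.15 front 0.6249
0.2 front 0.6251
0.22 front 0.6256
0.24 front 0.6251
right end s -0.0439
t 50.00 n 0.5199 s 0.1303 z 0.1986 Fn 0.0 Fs -0.7 Fz -1.0 Mz -0.04
```

View pics/c8.png

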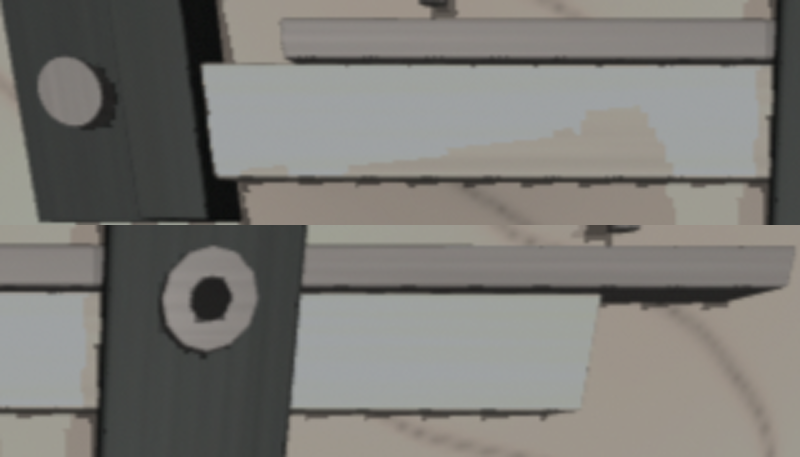

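```bash
python3 - <<'E'
from h import *
import h
bot.reach(W(.60,-.075,.09),R); bot.movel(W(.634,-.075,.06),max_speed=.2); bot.movel(W(.634,-.075,.007),max_speed=.12,guard=8)
bot.movel(W(.634,-.061,.007),max_speed=.04,guard=5)
print(bot.movel(W(.634,-.050,.007),max_speed=.007,guard=10)); ns()
bot.movel(W(.634,-.072,.007),max_speed=.08); bot.movel(W(.634,-.075,.09),max_speed=.25)
def press(s,g):
    bot.reach(W(.590,s,.07),R); bot.movel(W(.590,s,.008),max_speed=.15,guard=8)
    bot.movel(W(.607,s,.008),max_speed=.05,guard=5)
    hit=bot.movel(W(.626,s,.008),max_speed=.008,guard=g); print("press",s,hit); ns()
    bot.movel(W(.590,s,.008),max_speed=.12); bot.movel(W(.590,s,.07),max_speed=.25)
press(-.015,9); press(.185,10)
bot.movel(W(.54,.16,.17),max_speed=.2)
p=vision.read_camera("wrist"); i=p["image"]; cv2.imwrite("pics/w9.png",i); ns()
E
```

```text
True
t 53.19 n 0.6340 s -0.0584 z 0.0069 Fn 0.1 Fs -2.1 Fz 2.7 Mz 0.03
press -0.015 True
t 56.50 n 0.6118 s -0.0150 z 0.0075 Fn -0.2 Fs -0.2 Fz -0.0 Mz 0.05
press 0.185 True
t 60.17 n 0.6120 s 0.1849 z 0.0075 Fn -0.4 Fs 0.3 Fz -0.3 Mz -0.07
t 61.67 n 0.5398 s 0.1600 z 0.1685 Fn -0.0 Fs -0.7 Fz -0.2 Mz 0.02
```

View pics/w9.png

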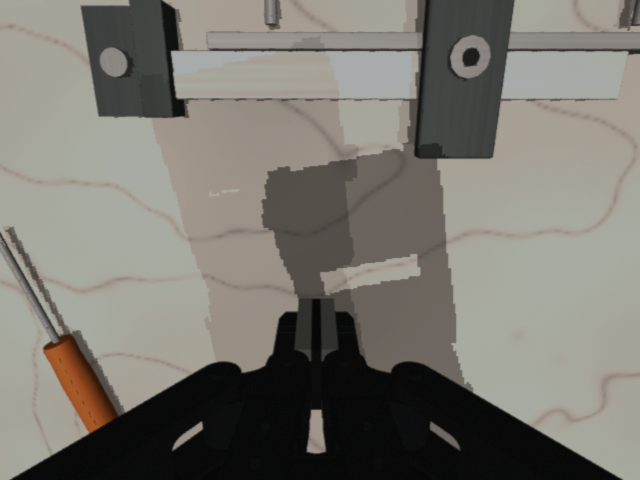

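The nudge stopped at the same place (s = -0.0584) even at the higher force, so the end is butted against the stop. Both presses read n ≈ 0.612, and the seam is closed along row 50.

```bash
python3 -c "
from cell import bot; print(bot.sign_off())"
```

```text
the job is handed in; nothing more can be done
None
```

The job is handed in at about 62 s of the 72 s allowed: the bar lies flat, pressed flush along the strip, with its left end against the stop, no tool contact went near the screwdriver, hammer or bit case, and no result came back.

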